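# Open the combination document box

### The job

Open the grey combination box on the desk: roll its three thumbwheels until they read 4, 7, 2 from left to right at the red index lines, then push the red catch beside the wheels away from you until the lid springs open. Do not force anything, leave the wheels on the code and the lid standing open, and do not disturb the mug, ink bottle or stapler.

Things in the scene. Friction and masses are not known exactly. Their poses are not given: they have to be found in the camera images.
- lock_box: dark grey steel box, 210 (x) by 250 (y) by 74 mm high, fast on the desk pad; origin at the centre of its underside; +x from its front (lock side, facing the robot) to its back, where the lid is hinged; z up. The front 80 mm of its top is a fixed deck 74 mm up with the wheels 48 mm apart (axles at box x -65 mm) and, at its right end, the catch; the lid is the flush plate behind
- wheel_1 (a joint): left (+y) thumbwheel, rad: black, 60 mm across, 24 mm wide, numerals 0 to 9, axle along the box's y, 52 mm up. Digit n is on top at the red index lines at n * 0.6283 (whole turns do not matter). Rolling its top towards the box's +x (away from you) raises the value and the digit. Sprung click at each digit: past half-way it drops into the next, before that it falls back, just half-way it may hang. Turns without end
- wheel_2 (a joint): middle thumbwheel, rad: black, 60 mm across, 24 mm wide, numerals 0 to 9, axle along the box's y, 52 mm up. Digit n is on top at the red index lines at n * 0.6283 (whole turns do not matter). Rolling its top towards the box's +x (away from you) raises the value and the digit. Sprung click at each digit: past half-way it drops into the next, before that it falls back, just half-way it may hang. Turns without end
- wheel_3 (a joint): right (-y) thumbwheel, rad: black, 60 mm across, 24 mm wide, numerals 0 to 9, axle along the box's y, 52 mm up. Digit n is on top at the red index lines at n * 0.6283 (whole turns do not matter). Rolling its top towards the box's +x (away from you) raises the value and the digit. Sprung click at each digit: past half-way it drops into the next, before that it falls back, just half-way it may hang. Turns without end
- wheel_1_top (a point): point fixed on the box: the highest point of the left thumbwheel, mid-width, 82 mm above the pad and 8 mm above the deck; axes as the box's. The wheel takes 2 to 3 N along its rim to pass a click; a fingertip pressed on its top with 6 to 12 N drags it round by friction, 19 mm of rim a digit
- wheel_2_top (a point): point fixed on the box: the highest point of the middle thumbwheel, mid-width, 82 mm above the pad and 8 mm above the deck; axes as the box's. The wheel takes 2 to 3 N along its rim to pass a click; a fingertip pressed on its top with 6 to 12 N drags it round by friction, 19 mm of rim a digit
- wheel_3_top (a point): point fixed on the box: the highest point of the right thumbwheel, mid-width, 82 mm above the pad and 8 mm above the deck; axes as the box's. The wheel takes 2 to 3 N along its rim to pass a click; a fingertip pressed on its top with 6 to 12 N drags it round by friction, 19 mm of rim a digit
- catch (a joint): travel of the catch, m: 0 at rest, 0.012 pushed fully home towards the box's +x (away from the robot); a spring of 2 to 4 N returns it. Unless every wheel shows its code digit it stops dead after about 1 mm; with the code set it lets the lid go at about 8 mm
- catch_lug (a point): centre of the catch's red lug, which stands on the deck 48 mm to the right of the right wheel: 12 mm long (box x), 22 mm wide (box y), its top 14 mm above the deck, this point 8 mm above it; it moves with the catch; axes as the box's. Push it on its near face, towards the box's +x
- lid (a joint): opening of the lid, rad: 0 shut, about 1.5 fully open; a spring opens it by itself once the catch lets go, and it stays open. The lid is 129 mm deep, and its front edge swings up and back, away from the wheels and the robot
- mug_mid (a point): bystander: white mug 84 mm across (123 mm with its handle) and 91 mm high, in front of the box; point half-way up
- ink_bottle_mid (a point): bystander: dark blue ink bottle 49 mm across, 58 mm high, in front of the box; point half-way up
- stapler_mid (a point): bystander: black stapler 153 mm long, 36 mm wide, 44 mm high, left of the box; point half-way up

How it is judged:
By the outcome, as a careful person would: the job done as asked, in the order asked, and still so for the second after the job is handed in, with the robot touching nothing.
It also fails if it takes over 67 s, if anything falls off the work surface, if the arm or the gripper's body presses on something with over 40 N, if the wrist force passes 120 N, or if a joint passes its speed limit or range.

### The arm

A 6-joint arm with a two-finger parallel gripper is mounted at the origin on a cart in front of the work surface, level with it; the furniture and walls round the work are solid. World frame = base frame: x ahead of the robot, y to its left, z up, the work surface at z = 0. Lengths are in m, angles in degrees, forces in N, time in s.
With the tool pointing down it reaches from about 0.375 to 0.75 m from the base axis. Payload 9 kg.
Tool frame: the origin (TCP) lies where the fingers leave the gripper's body, on its centre line; the fingertips stand 73 mm ahead of it and the grasp point (between the pads) lies 54 mm ahead of it (robot.tip_reach is the distance from the TCP to the fingertips, in m); z points along the fingers, y is the line along which they close (so a half turn about z gives the same grasp; the last joint's range is limited). The gripper opens to 85 mm and grips with 20 to 120 N. Pads are 22 mm wide; open, the fingers measure 114 mm over their backs; the gripper's body (76 mm by 85 mm) begins 54 mm behind the grasp point. The pads swing forward as they close: fully open they stand 13 mm farther back than shut.
Start: joints at [-76.702, 5.964, 5.575, 89.605, 0, 77.527], TCP at [0.261, -0.54, 0.304] pointing down, gripper open.
Joint ranges: [-171.21, 171.21], [-48.23, 106.86], [-62.78, 66.21], [-105.2, 120.99], [-86.42, 89.51], [-180, 180]. Speed limits (degrees/s): [127.2, 127.2, 147.25, 180, 180, 180].

### API

Orientations are given as [roll, pitch, yaw] about the fixed x, y, z axes, in that order (R = Rz(yaw) Ry(pitch) Rx(roll)).
In Python, from plant import robot gives the robot as it stands. Calls block until the motion is done:
- robot.move_pose(position, orientation): joint-space move of the TCP to a pose.
- robot.line_to(position, vel=0.15, rotation=None, guard=None): straight line of the TCP; rotation=None keeps the orientation; vel is the mean speed in m/s. With guard (N) it stops when the force on the tool has changed by that much, and returns True; else False.
- robot.goto_joints(angles): joint-space move.
- robot.set_gripper(opening): finger opening in m; the grip force is fixed at half the most; returns when the fingers have stopped.
- robot.pause(seconds).
- robot.ik(position, orientation): joint angles nearest the present ones, or None.
- robot.observe(): the state.
- robot.grab_frame(name): name is "scene" or "top" or "wrist"; returns the picture (384x512x3 uint8, blue, green, red); there is no depth.
- robot.get_calibration(name): a dict with "vertical_fov" (degrees; the focal length in pixels is half the picture's height over the tangent of half this angle, whatever the lens; pixels are square), "cx", "cy" (the principal point, pixels), "rvec" (rotation vector, rad) and "tvec" (3), from world to camera coordinates, as OpenCV has them. Camera axes: x right, y down, z forward; pixel columns grow to the right and rows downward; lengths in m; the calibration is good to about 2 mm. A picture is of the moment at which its call begins: read the wrist's pose just before it. get_calibration takes no time and is no camera call; for the wrist camera it gives the pose at the moment of the call.
A pose or a line that the arm cannot do raises robot.IKError and nothing moves.
- robot.job_done(): hands the job in; it is judged then, once.
The state is a dict: "time": time; "q": joint angles; "qvel": joint speeds; "joint_torque": joint torques, N m; "tool_pos": TCP position; "tcp_rot": TCP orientation; "ft_force": force on the tool from outside, world axes, zero at the start; "torque": the same for the moment, N m; "gripper_width": finger opening in m; "gripper_force": force on a finger pad.
Only numpy, scipy, OpenCV 4.12 (cv2) and the standard library are available. Lean on these libraries where they do the work, as an engineer would, in place of code of your own. Each camera call takes 0.05 s, during which the arm holds its last target. There are 200 camera calls.

## Working session

There is one attempt and no reset: what is moved stays moved. The work goes in short steps, each a Python script; the robot and the scene stay as the last script left them, time stands still between calls to the robot, and variables do not carry over. Pictures are saved under pics/ and viewed, at most 10 in all, crops included, and the job is handed in when it is done.

```bash
mkdir -p pics; ls
python3 - <<'E'
from plant import robot
import cv2,numpy as np
s=robot.observe();print(s['time'],s['tool_pos'],s['tcp_rot'],robot.tip_reach)
a=robot.grab_frame("scene");b=robot.grab_frame("top")
cv2.imwrite("pics/a.png",a);cv2.imwrite("pics/b.png",b)
for n in("scene","top","wrist"):
  c=robot.get_calibration(n);print(n,c)
E
```

```text
pics
0.0 [ 0.26083932 -0.54008073  0.30312178] [-1.79926513e+02 -1.74685769e-02  2.57711021e+01] 0.0726
scene {'vertical_fov': 55.194703047209785, 'cx': 252.0629679482619, 'cy': 194.08020377065688, 'rvec': array([ 0.86426937, -2.63941395,  0.98123885]), 'tvec': array([0.56012858, 0.24335911, 0.80613007])}
top {'vertical_fov': 45.95874701029472, 'cx': 260.14160486262836, 'cy': 197.15015282259944, 'rvec': array([ 2.16445543, -2.19475923,  0.04863471]), 'tvec': array([0.15698476, 0.57835102, 1.29153554])}
wrist {'vertical_fov': 67.88441644829538, 'cx': 255.70075195404127, 'cy': 193.2635440327561, 'rvec': array([-2.45693976,  1.54138   ,  0.21824084]), 'tvec': array([-0.59908685, -0.03547236,  0.3785319 ])}
```

View pics/b.png

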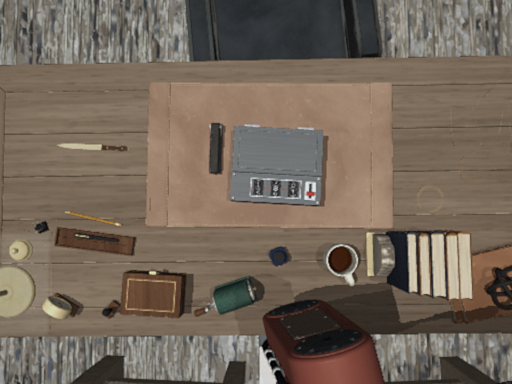

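View pics/a.png

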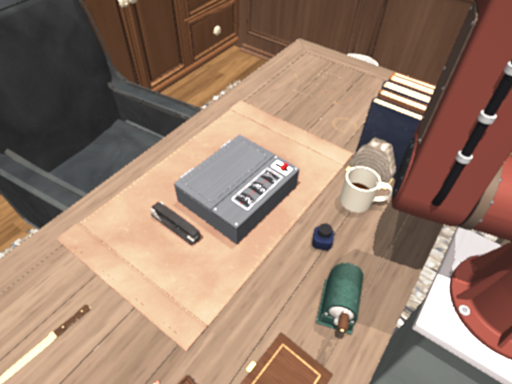

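Top view: the box's top corners are at about (235,125), (324,130), (231,201) and (320,206). The wheels are at (258,187), (275,188) and (293,189), and the catch at (310,190). The mug is at (342,260) and the ink bottle at (278,256). Next I'll get a rough pose and a close look with the wrist camera.

```bash
cat > h.py <<'E'
from plant import robot
import cv2,numpy as np
def KRt(c):
    f=192/np.tan(np.radians(c['vertical_fov']/2))
    return np.array([[f,0,c['cx']],[0,f,c['cy']],[0,0,1]]),cv2.Rodrigues(c['rvec'])[0],np.array(c['tvec'])
def ray(c,uv,z):
    K,R,t=KRt(c);d=R.T@np.linalg.inv(K)@np.array([*uv,1.]);o=-R.T@t
    return o+d*(z-o[2])/d[2]
def proj(c,p):
    K,R,t=KRt(c);return cv2.projectPoints(np.array(p,float),c['rvec'],t,K,None)[0][:,0]
E
python3 - <<'E'
from h import *
c=robot.get_calibration("top")
P=[ray(c,p,.074) for p in[(235,125.5),(324,129.5),(231,201),(320,206)]];print(np.round(P,3))
m=np.mean(P,0);print(m)
for p,z in[((310,190),.085),((258,187),.082),((293,189),.082),((342,260),.09),((278,256),.05)]:print(ray(c,p,z).round(3))
s=robot.observe()
K,R,t=KRt(robot.get_calibration("wrist"));print('cam pos',-R.T@t,'axis',R[2],'x',R[0])
yaw=s['tcp_rot'][2];a=np.radians(yaw)
from scipy.spatial.transform import Rotation as Ro
T=Ro.from_euler('xyz',s['tcp_rot'],degrees=True).as_matrix()
print('cam in tool',T.T@(-R.T@t-s['tool_pos']),T.T@R.T)
for y in(0,90,-90,180):print(y,robot.ik([.43,0,.3],[180,0,y]),robot.ik([.55,0,.18],[180,0,y]))
E
```

```text
[[ 0.78   0.216  0.074]
 [ 0.764 -0.033  0.074]
 [ 0.567  0.229  0.074]
 [ 0.55  -0.017  0.074]]
[0.66528509 0.09859434 0.074     ]
[0.594 0.01  0.085]
[0.605 0.153 0.082]
[0.598 0.057 0.082]
[ 0.402 -0.072  0.09 ]
[0.412 0.1   0.05 ]
cam pos [ 0.3234259  -0.51021996  0.37218412] axis [-0.24739948 -0.11657366 -0.96187529] x [ 0.43481465 -0.90051592 -0.00269939]
cam in tool [ 0.06939699  0.00022234 -0.06895305] [[ 6.88792278e-05 -9.61811779e-01 -2.73711706e-01]
 [ 9.99998776e-01  4.94030031e-04 -1.48435288e-03]
 [ 1.56288989e-03 -2.73711268e-01  9.61810636e-01]]
0 [-17.54143029 -24.24934779 -22.13873729  92.1106105    0.
 162.45856971] [-13.62913719  -1.94586632 -15.39753953  76.5483268    0.
 166.37086281]
90 [-17.54143029 -24.24934779 -22.13873729  92.1106105    0.
  72.45856971] [-13.62913719  -1.94586632 -15.39753953  76.5483268    0.
  76.37086281]
-90 [ -17.54143029  -24.24934779  -22.13873729   92.1106105     0.
 -107.54143029] [ -13.62913719   -1.94586632  -15.39753953   76.5483268     0.
 -103.62913719]
180 [-17.54143029 -24.24934779 -22.13873729  92.1106105    0.
 -17.54143029] [-13.62913719  -1.94586632 -15.39753953  76.5483268    0.
 -13.62913719]
```

Run:
```python
from h import *
robot.move_pose([.535,.09,.29],[180,0,-4])
robot.set_gripper(0)
s=robot.observe();c=robot.get_calibration("wrist")
f=robot.grab_frame("wrist");cv2.imwrite("pics/w1.png",f)
np.save("c1.npy",c,allow_pickle=True)
print(s['time'],s['tool_pos'],s['tcp_rot'],s['ft_force'],s['gripper_width'],robot.tip_reach)
```

```text
3.3083 [0.53500838 0.09000966 0.29003558] [-1.79998073e+02 -2.96597767e-03 -4.00147840e+00] [ 0.45598314  0.07936337 -0.00953545] -0.00030100596368699275 0.0726
```

View pics/w1.png

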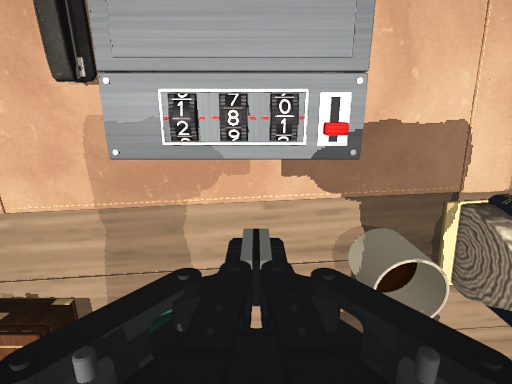

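Run:
```python
from h import *
c=np.load("c1.npy",allow_pickle=True).item()
f=cv2.imread("pics/w1.png");cv2.imwrite("pics/w1c.png",cv2.resize(f[65:165,90:380],(800,276),interpolation=cv2.INTER_CUBIC))
for p in[(110,159),(361,159),(98,71),(368,71)]:print(ray(c,p,.074).round(4))
for u in(182,233,284):print(ray(c,(u,117),.082).round(4))
print(ray(c,(336,127),.087).round(4))
```

```text
[0.5691 0.2346 0.074 ]
[ 0.5516 -0.0169  0.074 ]
[0.6508 0.2285 0.074 ]
[ 0.6333 -0.0208  0.074 ]
[0.6045 0.1547 0.082 ]
[0.6012 0.1069 0.082 ]
[0.5978 0.0592 0.082 ]
[0.5856 0.0118 0.087 ]
```

View pics/w1c.png

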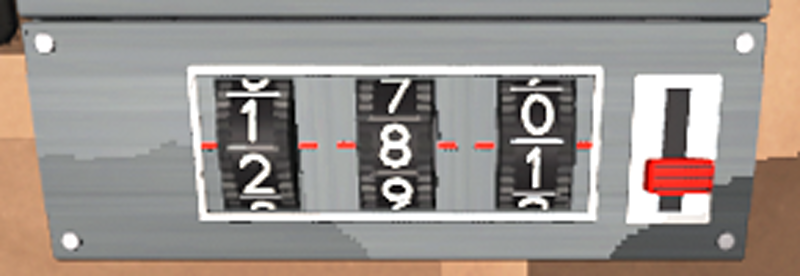

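The top view of the deck puts the yaw at -4° and wheel 2's top at (0.601, 0.107). Wheels 1 and 3 hang half-way, reading about 1.5 and 0.5, and wheel 2 reads 8. I'll start with wheel 2, rolling it back one digit.

```bash
cat >> h.py <<'E'
a=np.radians(-4);EX=np.array([np.cos(a),np.sin(a),0]);EY=np.array([-np.sin(a),np.cos(a),0])
W2=np.array([.6010,.1067,0]);W={1:W2+.048*EY,2:W2,3:W2-.048*EY}
TR=robot.tip_reach;UP=np.array([0,0,1.])
def at(p,z): return [p[0],p[1],z+TR]
def force(): return np.round(robot.observe()['ft_force'],1)
def stroke(n,d,F=8):
    """roll wheel n's top by d (m) along box +x"""
    A=W[n]-EX*d/2;B=W[n]+EX*d/2
    robot.line_to(at(A,.094),vel=.15)
    f0=robot.observe()['ft_force'].copy()
    hit=robot.line_to(at(A,.079),vel=.02,guard=F)
    robot.pause(.1);s=robot.observe();z=s['tool_pos'][2]
    print(n,'hit',hit,'tip z',round(z-TR,4),'F',(s['ft_force']-f0).round(1))
    if not hit: robot.line_to(at(A,.1));return False
    g=robot.line_to([B[0],B[1],z],vel=.04,guard=25)
    s=robot.observe();print(' end F',(s['ft_force']-f0).round(1),'stop',g,'t',s['time'])
    robot.line_to(at(B,.094),vel=.1)
    return True
E
python3 - <<'E'
from h import *
robot.line_to(at(W[2]+EX*.0095,.11),vel=.25)
stroke(2,-.019)
print(force())
robot.line_to(at(W[2]-EX*.08,.19),vel=.25)
robot.pause(.2);f=robot.grab_frame("wrist");cv2.imwrite("pics/w2.png",f);print(robot.observe()['time'])
E
```

```text
Traceback (most recent call last):
plant.IKError: the arm cannot follow that straight line within its joint ranges
```

Run:
```python
from h import *
print(robot.observe()['q'])
for z in(.29,.2,.18,.155):
  for y in(-4,176): print(z,y,robot.ik([.61,.106,z],[180,0,y]))
print(robot.ik([.535,.09,.29],[180,0,176]))
```

```text
[-4.26937042e+00 -4.23800037e+00 -6.17009518e+00  8.80672118e+01
  1.83210834e-03  1.79727709e+02]
0.29 -4 [  -2.22475286    9.19803065    7.62120419   88.42317354    0.
 -178.22475286]
0.29 176 [-2.22475286  9.19803065  7.62120419 88.42317354  0.          1.77524714]
0.2 -4 [  -2.22475286    9.60669942   -1.27833633   79.11496425    0.
 -178.22475286]
0.2 176 [-2.22475286  9.60669942 -1.27833633 79.11496425  0.          1.77524714]
0.18 -4 [  -2.22475286   10.03282664   -2.89862052   77.06855285    0.
 -178.22475286]
0.18 176 [-2.22475286 10.03282664 -2.89862052 77.06855285  0.          1.77524714]
0.155 -4 [  -2.22475286   10.7336839    -4.74900126   74.51731483    0.
 -178.22475286]
0.155 176 [-2.22475286 10.7336839  -4.74900126 74.51731483  0.          1.77524714]
[-4.27169017 -4.23726954 -6.16860084 88.06866871  0.         -0.27169017]
```

Joint 6's range is the limit, so I'll use tool yaw +5° instead (a 9° skew is harmless).

Run:
```python
from h import *
robot.move_pose(at(W[2]+EX*.0095,.11),[180,0,5])
stroke(2,-.019)
print(force())
robot.line_to(at(W[2]-EX*.075,.17),vel=.25)
robot.pause(.2);f=robot.grab_frame("wrist");cv2.imwrite("pics/w2.png",f);print(robot.observe()['time'])
```

```text
2 hit True tip z 0.0853 F [-0.4  0.1  5.8]
 end F [ 1.  -0.6  5.1] stop False t 5.4583
[-0.2 -0.4 -0. ]
6.5083
```

View pics/w2.png

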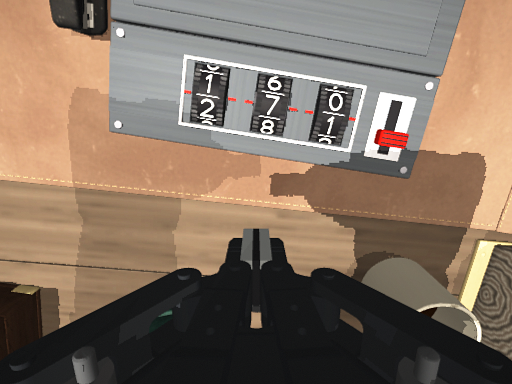

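Wheel 2 now reads 7 at (271,105). The contact height shows the pad adds 3 mm. Wheels 1 and 3 still hang half-way. A 13 mm stroke seats each of them on the next digit, and full strokes follow.

Run:
```python
from h import *
robot.line_to(at(W[1]-EX*.0065,.11),vel=.25)
for d in(.013,.019,.019): stroke(1,d)
robot.line_to(at(W[3]-EX*.0065,.105),vel=.2)
for d in(.013,.019): stroke(3,d)
robot.line_to(at(W[2]-EX*.075,.17),vel=.25)
robot.pause(.2);c=robot.get_calibration("wrist");f=robot.grab_frame("wrist");cv2.imwrite("pics/w3.png",cv2.resize(f[30:200,90:460],(800,368)));print(robot.observe()['time'])
p=np.array([(391,138)]);print(ray(c,p[0],.090))
```

```text
1 hit True tip z 0.0856 F [ 0.6 -0.5  5.5]
 end F [-1.  -0.3  3.3] stop False t 8.425
1 hit True tip z 0.0854 F [-1.  -0.3  6.3]
 end F [ 0.5 -0.2  4.6] stop False t 10.175
1 hit True tip z 0.0854 F [-0.3  0.7  6.5]
 end F [0.8 0.2 4.2] stop False t 11.9417
3 hit True tip z 0.0856 F [ 1.6 -0.1  5.5]
 end F [-0.6 -1.   4.3] stop False t 14.1833
3 hit True tip z 0.0854 F [-1.7  0.6  7.2]
 end F [-0.2 -1.1  4.3] stop False t 15.9333
17.075
[0.5845904 0.0134831 0.09     ]
```

View pics/w3.png

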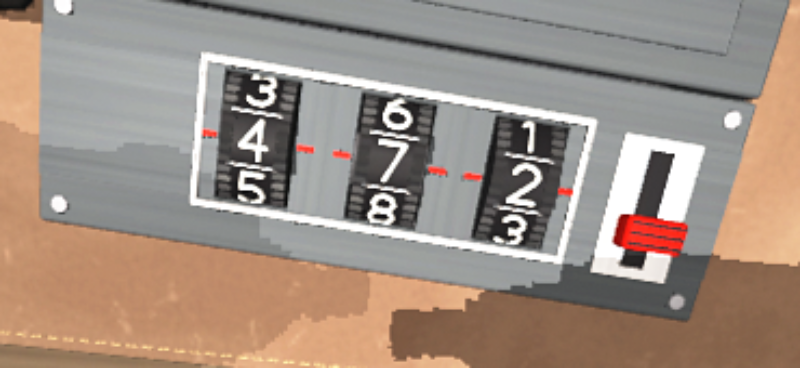

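The wheels read 4, 7, 2, all centred on the index lines. The lug is at (391,138) in the full image. Now I'll push the catch.

Run:
```python
from h import *
L=np.array([.585,.0122,0])
robot.line_to(at(L-EX*.031,.115),vel=.25,rotation=[180,0,-4])
robot.line_to(at(L-EX*.031,.083),vel=.06,guard=6)
hit=robot.line_to(at(L-EX*.004,.083),vel=.03,guard=9)
s=robot.observe();print(hit,s['tool_pos']-at(L,.083),force(),s['time'])
np.save("push.npy",s['tool_pos'])
f=robot.grab_frame("scene");cv2.imwrite("pics/s2.png",f)
```

```text
True [-0.00594328  0.00043607 -0.00048662] [-3.9  0.4  2.7] 19.1917
```

View pics/s2.png

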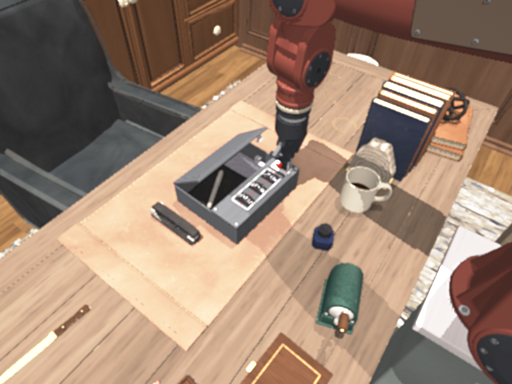

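The lid is springing open at (225,155), and the mug, ink bottle and stapler haven't moved. I'll back off, lift and check.

Run:
```python
from h import *
p=robot.observe()['tool_pos'].copy()
robot.line_to(p-EX*.03,vel=.06)
robot.line_to(p-EX*.05+UP*.09,vel=.15)
q=W[2]-EX*.09;robot.line_to([q[0],q[1],.245],vel=.2,rotation=[180,0,5]);robot.pause(1)
f=np.hstack([robot.grab_frame("scene"),robot.grab_frame("wrist")]);cv2.imwrite("pics/s3.png",cv2.resize(f,(800,300),interpolation=cv2.INTER_AREA));print(robot.observe()['time'])
```

```text
22.4
```

View pics/s3.png

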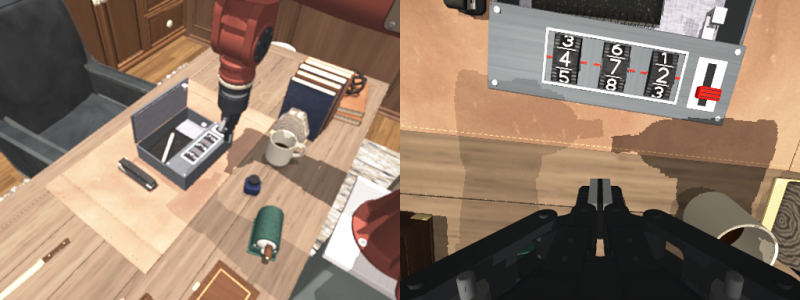

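The lid stands fully open at (160,108), the wheels read 4-7-2 and the arm is clear.

```bash
python3 -c "
from plant import robot
print(robot.job_done())"
```

```text
the job is handed in; nothing more can be done
None
```

The box is open: the wheels read 4-7-2, the lid is standing open, the mug, ink bottle and stapler look undisturbed in the final pictures, and I handed the job in at about 22 s, with no verdict shown.

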